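Load a bisque tube on the banding spindle and centre it under the pointer

TASK

Take the unglazed terracotta tube from the ware board and slide it, upright, over the steel spindle of the banding jig, lowering it gently (not letting it fall) until it stands fully down on the carrier, and let go of it. Then slide the carrier on its cross slides, for instance by its blue handle, until the spindle stands exactly beneath the red pointer tip, the tube still fully home. Leave the blue tube, cup, bowl, brush and paint bottle where they are.

Things in the scene. Friction and masses are not known exactly. Their poses are not given: they have to be found in the camera images.
- tube: The unglazed terracotta tube, open at both ends: 58 mm outside diameter, 44 mm bore, 80 mm high, about 0.2 kg. Stands upright on the ware board. Origin: centre of its lower end; z along its axis, up.
- stand: The banding jig, fixed to the table: grey base plate 240 (x) by 340 (y) by 20 mm; origin: centre of the plate's underside; its -x side faces the robot, turned by a few degrees. At its back (x = +105 mm) stand two aluminium posts at y = +-150 mm, which carry a flat white lamp panel over the carrier.
- panel_edge (a point): Middle of the lamp panel's front lower edge. The panel, 20 mm thick, underside 345 mm above the table, runs 100 mm back from here (stand's +x) and 160 mm to either side. The spindle starts beneath it: a tool pointing straight down cannot get there, one leaning back towards the robot by 30 to 40 degrees can.
- pointer_tip (a point): Lower end of the red pointer, on a 10 mm rod that hangs just before the panel's front edge, at x = -20, y = +45, z = 150 mm of the stand; fixed. It hangs 20 mm above the top of a tube that is fully home on the spindle.
- spindle_foot (a point): Foot of the spindle: point on its axis at the carrier's upper face, where the tube's lower end must come to stand; z up, x and y as the stand's.
- spindle_top (a point): Top of the steel spindle, 55 mm above its foot. The spindle is 40 mm in diameter, its uppermost 8 mm tapering to 30 mm.
- handle (a point): Grip point on the blue upright handle of the carrier: a round post 22 mm in diameter, 58 mm high above the carrier's face, this point 38 mm above that face (20 mm below the post's top), 95 mm from the spindle axis towards the stand's -x.
- saddle (a joint): Slide of the saddle, which bears the carrier, along the stand's +y (m); range -0.12 to 0.03, 0 where the spindle is level with the pointer. Stays where it is left; takes about 2 N.
- carrier (a joint): Slide of the carrier (aluminium plate, 170 by 90 mm) on the saddle along the stand's +x (m); range -0.03 to 0.06, 0 where the spindle is level with the pointer. Stays where it is left; takes about 2 N.
- ware_board: Plywood board 260 by 240 by 12 mm lying on the table, fixed; terracotta tube, blue tube and cup stand on it. Origin: centre of its underside.
- blue_tube: Finished tube of the same size as the terracotta one, but glazed blue; bystander. Origin: centre of its lower end.
- cup: White cup, 72 mm in diameter, 75 mm high, on the ware board; bystander. Origin: centre of its foot.
- bowl: White bowl, 110 mm in diameter, 50 mm high; bystander. Origin: centre of its foot.
- brush: Brush 180 mm long lying on the table; bystander. Origin: about its middle.
- paint_bottle: White bottle with a blue cap, 64 mm in diameter, 150 mm high; bystander. Origin: centre of its foot.
Not all that is in view belongs to the job. There is more than one size of the tube; the one meant has the size given above.

How it is judged:
On the way:
1. the terracotta tube stands fully home over the spindle, released (horizontal distance between tube and spindle_foot below 0.004 m and z of tube in the frame of spindle_foot between -0.003 and 0.003 m and angle between tube's own z axis and vertical below 0.06 rad and contact force between the fingers and tube below 0.3 N and linear speed of tube below 0.03 m/s), for 0.2 s.
At the end, for the whole second after the job is handed in: The terracotta tube stands upright (within 0.06 rad) over the spindle, its lower end within 3 mm of the carrier's face and 4 mm of the spindle's axis, the spindle's axis within 5 mm horizontally of the pointer tip, and all is at rest (horizontal distance between tube and spindle_foot below 0.004 m and z of tube in the frame of spindle_foot between -0.003 and 0.003 m and angle between tube's own z axis and vertical below 0.06 rad and horizontal distance between spindle_foot and pointer_tip below 0.005 m and linear speed of tube below 0.02 m/s and velocity of joint saddle between -0.01 and 0.01 m/s and velocity of joint carrier between -0.01 and 0.01 m/s); the robot touches nothing.
It fails at once if the blue tube, cup, bowl, brush or paint bottle is shifted by more than 30 mm (distance of any of blue_tube, cup, bowl, brush, paint_bottle from where it was at the start of the episode above 0.03 m).
It fails at once if the tube falls: it moves faster than 0.5 m/s while the fingers do not hold it (linear speed of tube above 0.5 m/s and contact force between the fingers and tube below 0.2 N).
It also fails if it takes over 51 s, if anything falls off the work surface, if the arm or the gripper's body presses on something with over 40 N, if the wrist force passes 120 N, or if a joint passes its speed limit or range.

ROBOT

A 6-joint arm with a two-finger parallel gripper is mounted at the origin on the work surface. World frame = base frame: x ahead of the robot, y to its left, z up, the work surface at z = 0. Lengths are in m, angles in rad, forces in N, time in s.
With the tool pointing down it reaches from about 0.35 to 0.875 m from the base axis. Payload 4.2 kg.
Tool frame: the origin (TCP) lies between the finger pads, 19 mm behind the fingertips; this is the grasp point; z points along the fingers, y is the direction in which the jaws open and shut (so a half turn about z gives the same grasp; the last joint's range is limited). The gripper opens to 87 mm and grips with 3 to 60 N. Pads are 19 mm wide; open, the fingers measure 117 mm over their backs; the gripper's body (75 mm by 190 mm) begins 51 mm behind the grasp point.
Start: joints at [-1.014, 0.385, 0.008, 0, -1.194, -0.259], TCP at [0.183, -0.597, 0.241] pointing down, gripper open.
Joint ranges: [-3.14, 3.14], [-1.21, 2.06], [-1.07, 1.41], [-3.16, 2.05], [-2.99, -0.16], [-3.1, 3.1]. Speed limits (rad/s): [2.79, 2.79, 3.14, 3.14, 3.14, 3.14].

INTERFACE

Orientations are given as a 3x3 rotation matrix whose columns are the frame's x, y, z axes.
In Python, from plant import arm gives the robot as it stands. The module is installed in compiled form; this text tells all that it offers.
- The arm moves only by the tool step_arm, never from a script. Its argument "deltas" is a list of rows, each a list of 6 numbers: the shift along the tool's x, y, z in mm, then the turn, a rotation vector about the tool's x, y, z in degrees. A call has 1 to 5 rows; each row shifts and turns the commanded pose from where the row before left it, along the tool's axes as they then stand; what a row does not reach is not made up. A row lasts 1/8 s, in which the tool goes at most 62.5 mm and 10.7 degrees, less where a joint would pass 70% of its speed; a pose out of reach is approached as far as the arm can. A call is refused whole if a number of a shift passes 62.5 or a number of a turn 10.7, either way. A call with a gripper value outside its range is refused whole. "jaw" is the opening in per cent of the stroke, from 0 (shut) to 100 (fully open), set as the call begins (left out, the last holds). The fingers move at their own pace and stop on an object; the grip force is fixed at half the most. Time passes only in rows, so rows that do not move let the fingers close. It gives the time, the measured TCP pose, the force and the opening at its end, in the units of the state.
- arm.get_state(): the state, without advancing time (a new reading comes with each control period).
- arm.get_image(name): name is "scene" or "top"; returns a dict with "image" (480x640x3 uint8, red, green, blue), "range_z" (480x640 float32, m along the optical axis (not along the pixel's ray), 0 where there is no reading), "camera_matrix" (3x3 intrinsics, pixels), "extrinsics" (4x4, takes a point from camera to world coordinates). Camera axes: x right, y down, z forward; pixel columns grow to the right and rows downward; lengths in m; the calibration is good to about 2 mm. A picture is of the moment at which its call begins.
- arm.job_done(): hands the job in, once; it reports no verdict.
The state is a dict: "t": time; "joint_positions": joint angles; "joint_vel": joint speeds; "joint_efforts": joint torques, N m; "tcp_pos": TCP position; "orientation": TCP orientation; "wrist_force": force on the tool from outside, world axes, zero at the start; "wrist_torque": the same for the moment, N m; "opening": finger opening in m.
Only numpy, scipy, OpenCV 4.12 (cv2) and the standard library are available. Lean on these libraries where they do the work, as an engineer would, in place of code of your own. Each camera call takes 0.05 s, during which the arm holds its last target. There are 200 camera calls.

## Working session

There is one attempt and no reset: what is moved stays moved. The work goes in short steps, Python scripts to look and compute and a tool call to move; the robot and the scene stay as the last step left them, time stands still between calls to the robot, and variables do not carry over. Pictures are saved under pics/ and viewed, about 8 in all and at most 12, crops included, and the job is handed in when it is done.

Besides the shell and the picture viewer there is one more tool, called after "Call:" as name([rows], argument=value, ...), one row to a line, values as JSON. step_arm: Moves the arm, as the interface text tells. Its arguments: {"type":"object","properties":{"deltas":{"type":"array","items":{"type":"array","items":{"type":"number"}}},"jaw":{"type":"number"}},"required":["deltas"]}

```bash
mkdir -p pics
cat > h.py <<'E'
import numpy as np, cv2
from plant import arm
def cloud(d):
    z=d["range_z"];K=d["camera_matrix"];T=d["extrinsics"]
    v,u=np.mgrid[:480,:640]
    p=np.stack([(u-K[0,2])/K[0,0]*z,(v-K[1,2])/K[1,1]*z,z],-1)@T[:3,:3].T+T[:3,3]
    p[z==0]=np.nan
    return p
def proj(d,P):
    K=d["camera_matrix"];T=d["extrinsics"]
    q=(np.asarray(P)-T[:3,3])@T[:3,:3]
    return (q[...,:2]/q[...,2:])*[K[0,0],K[1,1]]+[K[0,2],K[1,2]]
def save(d,n): cv2.imwrite(f"pics/{n}.png",d["image"][...,::-1])
E
python3 - <<'E'
from h import *
np.set_printoptions(precision=4,suppress=True)
for n in("scene","top"):
    d=arm.get_image(n);save(d,n+"0");np.savez(n+"0.npz",**d);print(n,d["camera_matrix"],d["extrinsics"])
s=arm.get_state();print(s)
E
```

```text
scene [[549.048    0.     327.3857]
 [  0.     549.048  235.3448]
 [  0.       0.       1.    ]] [[ 0.5193  0.5959 -0.6126  1.306 ]
 [ 0.8544 -0.3768  0.3578 -0.3845]
 [-0.0176 -0.7092 -0.7048  1.1198]
 [ 0.      0.      0.      1.    ]]
top [[502.6056   0.     313.956 ]
 [  0.     502.6056 242.1255]
 [  0.       0.       1.    ]] [[ 0.0233 -0.9964  0.0816  0.4155]
 [-0.9997 -0.0229  0.0053  0.0678]
 [-0.0034 -0.0817 -0.9967  1.6057]
 [ 0.      0.      0.      1.    ]]
{'t': 0.1, 'joint_positions': array([-1.0144,  0.3855,  0.0068, -0.0004, -1.194 , -0.2586]), 'joint_vel': array([ 0.0007, -0.0022,  0.0051,  0.0022, -0.0011,  0.0004]), 'joint_efforts': array([ -0.0006, -39.1689,  18.7935,   4.2319,   0.0135,  -0.0001]), 'tcp_pos': array([ 0.1833, -0.597 ,  0.2403]), 'orientation': array([[-0.956 , -0.2933, -0.0007],
       [-0.2933,  0.956 ,  0.0018],
       [ 0.0001,  0.0019, -1.    ]]), 'wrist_force': array([-1.1511,  0.3546, -0.9222]), 'wrist_torque': array([ 0.0199, -0.0651, -0.0117]), 'opening': 0.08715803377568766}
```

View pics/scene0.png

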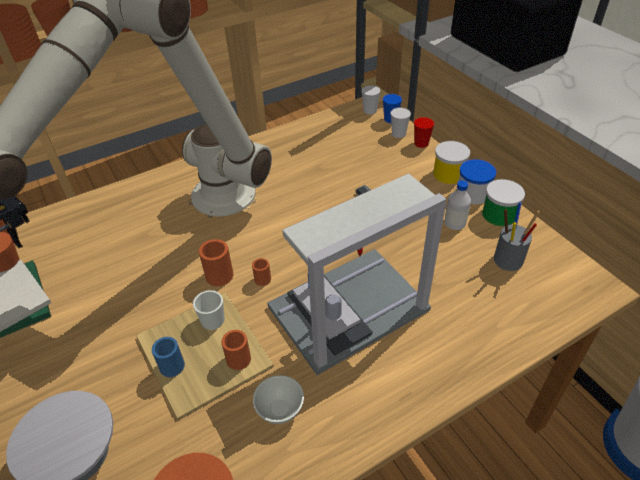

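View pics/top0.png

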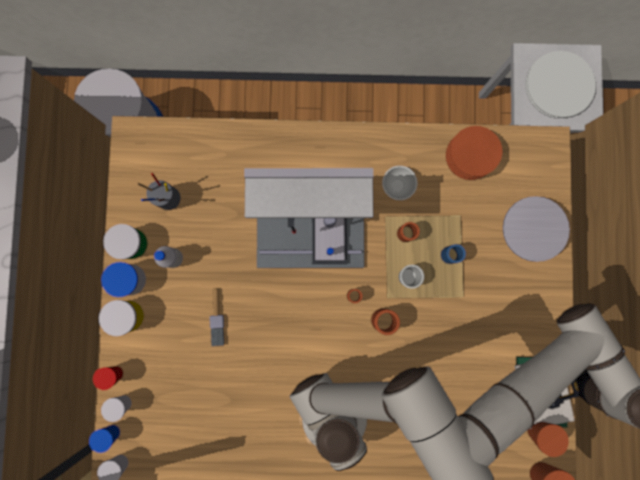

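The scene view shows the board with the terracotta tube (scene 236,350; top 408,231), the blue tube, and the cup. A larger and a smaller terracotta tube stand off the board and are decoys. The spindle is at scene (333,305), the handle at top (331,252), and the pointer at about scene (360,250) and top (292,225).

```bash
cat > m.py <<'E'
from h import *
from scipy.optimize import least_squares
np.set_printoptions(precision=4,suppress=True)
D={n:dict(np.load(n+"0.npz")) for n in("scene","top")}
def circ(p):
    f=lambda q:np.hypot(p[:,0]-q[0],p[:,1]-q[1])-q[2]
    r=least_squares(f,[*p[:,:2].mean(0),.025],loss="soft_l1",f_scale=.001);return r.x
for n,d in D.items():
    P=cloud(d);d["P"]=P;im=d["image"].astype(int)
    def box(u,v,r):
        m=np.zeros((480,640),bool);m[v-r:v+r,u-r:u+r]=1;return m
    # tube rim
    u,v=dict(scene=(236,350),top=(408,231))[n]
    m=box(u,v,22)&(P[...,2]>.085)&(P[...,2]<.098);p=P[m];print(n,"tube rim",len(p),circ(p),np.median(p[:,2]))
    u,v=dict(scene=(236,350),top=(408,231))[n]
    b=P[box(u,v,45)];print(" board z",np.nanmedian(b[:,2]))
    # panel
    m=(P[...,2]>.355)&(P[...,2]<.375)&(P[...,0]>.3)&(P[...,0]<.8)&(abs(P[...,1]-.1)<.3)
    if m.sum()>100:
        r=cv2.minAreaRect((P[m][:,:2]*1000).astype(np.float32));print(" panel",m.sum(),r,np.median(P[m][:,2]))
    # plate z~20
    # blue handle
    m=(im[...,2]>im[...,0]+60)&(P[...,2]>.04)&(P[...,2]<.14)&(P[...,0]>.4)&(P[...,0]<.7)&(abs(P[...,1]-.05)<.12)
    p=P[m];print(" handle",len(p),len(p) and (p.mean(0),p[:,2].max(),np.c_[p.min(0),p.max(0)]))
    if len(p)>20:
        t=p[p[:,2]>p[:,2].max()-.004];print("  top",len(t),t.mean(0))
    m=(im[...,0]>im[...,1]+70)&(P[...,2]>.1)&(P[...,2]<.3)&(P[...,0]>.4)&(P[...,0]<.7)&(abs(P[...,1]-.1)<.12)
    p=P[m];print(" pointer",len(p));
    if len(p): 
        o=np.argsort(p[:,2])[:6];vu=np.argwhere(m)[o];print(p[o],vu[:,::-1])
d=D["scene"];P=d["P"];m=box(333,305,25)
for a in range(292,322,3): print(a,[ "%.3f"%P[a,b,2] for b in range(318,350,3)])
c=cv2.resize(d["image"][230:370,260:440],None,fx=4.4,fy=4.2,interpolation=cv2.INTER_CUBIC);cv2.imwrite("pics/c1.png",c[...,::-1])
E
python3 m.py
```

```text
scene tube rim 248 [ 0.5857 -0.2125  0.0255] 0.09085398991686278
 board z 0.011558482673271309
 panel 5941 ((632.63818359375, 91.46138763427734), (147.62063598632812, 323.6197204589844), 1.8472849130630493) 0.36519925087619975
 handle 0 0
 pointer 16
[[0.5689 0.132  0.1667]
 [0.57   0.1369 0.1683]
 [0.5729 0.1321 0.1702]
 [0.572  0.1326 0.1725]
 [0.5707 0.1306 0.1726]
 [0.57   0.134  0.1734]] [[359 253]
 [361 252]
 [360 253]
 [360 252]
 [359 252]
 [360 251]]
top tube rim 128 [ 0.5793 -0.2114  0.0253] 0.0910906535748841
 board z 0.008616441205005931
 panel 5644 ((628.827880859375, 91.84378051757812), (142.7971954345703, 321.1124572753906), 1.8211644887924194) 0.3649991389104291
 handle 32 (array([0.514 , 0.0276, 0.1041]), np.float64(0.11418615501782914), array([[0.5062, 0.5218],
       [0.0163, 0.0362],
       [0.0487, 0.1142]]))
  top 6 [0.5098 0.0313 0.112 ]
 pointer 0
292 ['0.285', '0.283', '0.276', '0.052', '0.049', '0.047', '0.048', '0.023', '0.021', '0.015', '0.018']
295 ['0.281', '0.270', '0.271', '0.051', '0.105', '0.104', '0.107', '0.054', '0.022', '0.022', '0.021']
298 ['0.267', '0.262', '0.262', '0.105', '0.106', '0.106', '0.105', '0.103', '0.050', '0.024', '0.021']
301 ['0.262', '0.252', '0.253', '0.105', '0.107', '0.105', '0.106', '0.106', '0.050', '0.032', '0.022']
304 ['0.250', '0.245', '0.242', '0.096', '0.098', '0.102', '0.103', '0.102', '0.051', '0.046', '0.031']
307 ['0.240', '0.236', '0.231', '0.094', '0.097', '0.098', '0.098', '0.093', '0.049', '0.052', '0.048']
310 ['0.231', '0.227', '0.223', '0.081', '0.087', '0.088', '0.086', '0.078', '0.052', '0.052', '0.049']
313 ['0.224', '0.216', '0.213', '0.069', '0.075', '0.074', '0.074', '0.067', '0.054', '0.046', '0.049']
316 ['0.214', '0.207', '0.202', '0.058', '0.060', '0.062', '0.066', '0.057', '0.050', '0.050', '0.051']
319 ['0.200', '0.197', '0.193', '0.047', '0.048', '0.051', '0.052', '0.048', '0.051', '0.051', '0.051']
```

View pics/c1.png

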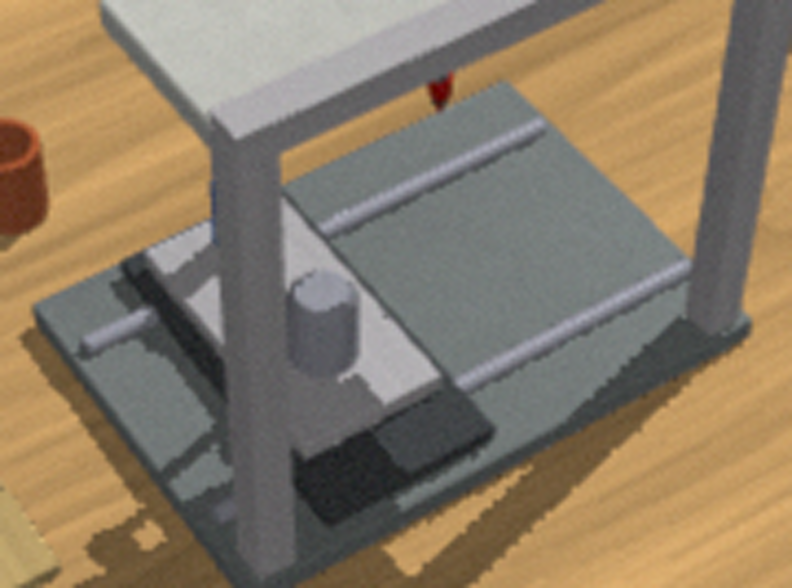

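The crop shows the spindle from behind, with its top at about scene (333,297). The carrier face is near z = 0.050 and the spindle top near 0.105, which matches the given sizes. The pointer tip is at about scene (360,255). Next I'll do silhouette fits.

```bash
cat > fit.py <<'E'
from h import *
from scipy.optimize import minimize
a=np.linspace(0,2*np.pi,48)
def hull(d,x,y,rings):
    pts=np.concatenate([np.c_[x+r*np.cos(a),y+r*np.sin(a),0*a+z] for r,z in rings])
    return cv2.convexHull(proj(d,pts).astype(np.float32))
def raster(h,S=16):
    m=np.zeros((480,640),np.uint8);cv2.fillConvexPoly(m,np.round(h[:,0]*S).astype(np.int32),1,shift=4,lineType=cv2.LINE_AA);return m
def soft(h,box,k=4):
    u0,v0,u1,v1=box;m=np.zeros(((v1-v0)*k,(u1-u0)*k),np.uint8)
    q=(h[:,0]-[u0,v0]+.5)*k-.5
    cv2.fillConvexPoly(m,np.round(q*16).astype(np.int32),255,shift=4)
    return cv2.resize(m,(u1-u0,v1-v0),interpolation=cv2.INTER_AREA)/255.
def fit(d,mask,x0,rings,box,ignore=None):
    u0,v0,u1,v1=box;t=mask[v0:v1,u0:u1].astype(float);w=1 if ignore is None else 1-ignore[v0:v1,u0:u1]
    f=lambda q:(w*abs(soft(hull(d,*q,rings),box)-t)).sum()
    r=minimize(f,x0,method="Nelder-Mead",options=dict(initial_simplex=np.array([x0,[x0[0]+.008,x0[1]],[x0[0],x0[1]+.008]]),xatol=1e-4,fatol=.01))
    return r.x,r.fun,t.sum()
def terra(d):
    im=d["image"].astype(int);return (im[...,0]>1.7*im[...,2])&(im[...,0]-im[...,1]>0.42*im[...,0])
E
cat > m2.py <<'E'
from fit import *
np.set_printoptions(precision=4,suppress=True)
D={n:dict(np.load(n+"0.npz")) for n in("scene","top")}
for n,(u,v) in dict(scene=(236,350),top=(408,231)).items():
    d=D[n];print(n,"tube",fit(d,terra(d),np.array([.582,-.212]),[(.029,.012),(.029,.092)],(u-28,v-28,u+28,v+28)))
d=D["scene"];P=cloud(d)
# spindle: use depth mask above carrier
m=(P[...,2]>.056)&(P[...,2]<.112)&(P[...,0]>.5)&(P[...,0]<.72);ys=np.zeros_like(m);ys[285:325,326:352]=1;m&=ys
p=P[m];print("spindle px",m.sum(),p.mean(0));t=p[p[:,2]>.1025];print("top pts",len(t),t.mean(0),t.min(0),t.max(0))
print("sp fit",fit(d,m,p[:,:2].mean(0),[(.02,.056),(.02,.097),(.015,.105)],(320,285,352,325)))
ang=np.radians(1.83);ex=np.array([np.cos(ang),np.sin(ang)]);ey=np.array([-ex[1],ex[0]])
# carrier edges/base plate
for n in D:
    d=D[n];P=cloud(d);q=(P[...,2]>.014)&(P[...,2]<.027)&(P[...,0]>.42)&(P[...,0]<.75)&(P[...,1]>-.1)&(P[...,1]<.3)
    q=cv2.morphologyEx(q.astype(np.uint8),cv2.MORPH_OPEN,np.ones((3,3)))>0
    print(n,"plate",q.sum(),cv2.minAreaRect((P[q][:,:2]*1000).astype(np.float32)))
    q=(P[...,2]>.047)&(P[...,2]<.054)&(P[...,0]>.42)&(P[...,0]<.75)&(P[...,1]>-.1)&(P[...,1]<.3)
    q=cv2.morphologyEx(q.astype(np.uint8),cv2.MORPH_OPEN,np.ones((3,3)))>0
    print(n,"carrier",q.sum(),cv2.minAreaRect((P[q][:,:2]*1000).astype(np.float32)))
d=D["top"];im=d["image"]
A=cv2.resize(im[205:275,245:375],None,fx=6,fy=6,interpolation=cv2.INTER_CUBIC);cv2.imwrite("pics/c2.png",A[...,::-1])
E
python3 m2.py
```

```text
scene tube (array([ 0.5824, -0.211 ]), np.float64(116.76862745098039), np.float64(846.0))
top tube (array([ 0.5798, -0.2127]), np.float64(182.94509803921568), np.float64(198.0))
spindle px 342 [0.6209 0.027  0.0904]
top pts 115 [0.6139 0.0301 0.1055] [0.5982 0.0142 0.1025] [0.6304 0.0462 0.1104]
sp fit (array([0.6115, 0.0321]), np.float64(26.698039215686272), np.float64(342.0))
scene plate 5903 ((587.565673828125, 90.21066284179688), (244.4046173095703, 342.0594787597656), 1.6548442840576172)
scene carrier 618 ((578.3153076171875, 29.533376693725586), (170.55908203125, 90.7363510131836), 0.7098364233970642)
top plate 2875 ((544.2433471679688, 90.43518829345703), (156.3214874267578, 340.52325439453125), 1.3460643291473389)
top carrier 120 ((563.4642333984375, 30.76205062866211), (72.5844497680664, 90.61337280273438), 83.22090911865234)
```

View pics/c2.png

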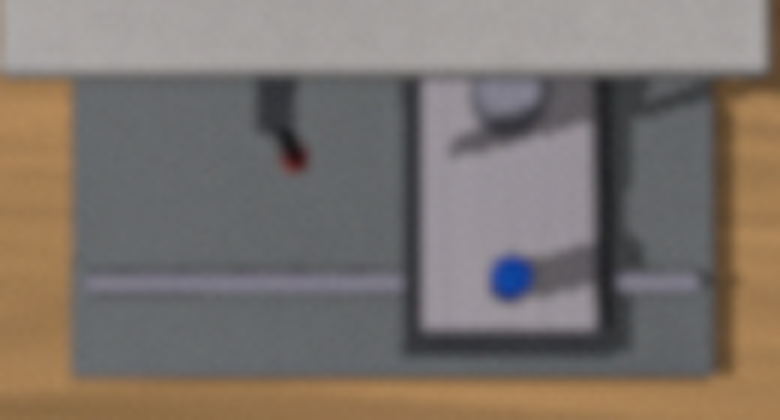

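The top crop shows the spindle half under the panel at about top (330,221) and the handle at (330,251). The pointer tip is at (293,231), and the handle and spindle lie along the stand's x axis. I'll write a planner for the moves and refine the tube position with depth masks.

```bash
cat > plan.py <<'E'
from h import *
from scipy.spatial.transform import Rotation as Ro
def Rt(tilt,psi):
    t,p=np.radians([tilt,psi]);x=[-np.cos(t)*np.cos(p),-np.cos(t)*np.sin(p),-np.sin(t)];z=[np.sin(t)*np.cos(p),np.sin(t)*np.sin(p),-np.cos(t)]
    return np.c_[x,np.cross(z,x),z]
def plan(wps,start=None,vmax=45,wmax=9):
    """wps: (pos,R,[vmax mm/row]); prints rows"""
    if start is None:
        s=arm.get_state();start=(s["tcp_pos"],s["orientation"])
    p,R=np.array(start[0]),np.array(start[1]);rows=[]
    for w in wps:
        P,Q=np.array(w[0]),w[1];vm=w[2] if len(w)>2 else vmax
        rv=Ro.from_matrix(R.T@Q).as_rotvec(degrees=True)
        n=max(1,int(np.ceil(max(np.linalg.norm(P-p)*1000/vm,np.linalg.norm(rv)/wmax))))
        p0,R0=p.copy(),R.copy()
        for i in range(1,n+1):
            tp=p0+(P-p0)*i/n;tR=R0@Ro.from_rotvec(rv*i/n,degrees=True).as_matrix()
            d=np.round(R.T@(tp-p)*1000*2)/2;a=np.round(Ro.from_matrix(R.T@tR).as_rotvec(degrees=True),1)
            rows.append([float(q)+0 for q in [*d,*a]]);p=p+R@d/1000;R=R@Ro.from_rotvec(a,degrees=True).as_matrix()
    for i in range(0,len(rows),5): print(str(rows[i:i+5]).replace(" ",""))
    return p,R
E
cat > m3.py <<'E'
from fit import *;from plan import *
np.set_printoptions(precision=4,suppress=True)
for n,(u,v) in dict(scene=(236,350),top=(408,231)).items():
    d=dict(np.load(n+"0.npz"));P=cloud(d);m=(P[...,2]>.02)&(P[...,2]<.1);b=np.zeros_like(m);b[v-24:v+24,u-22:u+22]=1
    m=(m&b).astype(np.uint8);k,l,st,_=cv2.connectedComponentsWithStats(m);i=1+st[1:,4].argmax();m=(l==i).astype(np.uint8)
    c=cv2.convexHull(np.argwhere(m)[:,::-1].astype(np.int32));cv2.fillConvexPoly(m,c,1)
    print(n,fit(d,m,np.array([.582,-.212]),[(.029,.02),(.029,.092)],(u-28,v-28,u+28,v+28)))
plan([((.50,-.32,.22),Rt(38,0)),((.581,-.2115,.18),Rt(38,0))])
E
python3 m3.py
```

```text
scene (array([ 0.5849, -0.2121]), np.float64(26.745098039215687), np.float64(920.0))
top (array([ 0.5798, -0.2113]), np.float64(16.407843137254904), np.float64(371.0))
[[-38.5,17.0,2.0,0.6,-3.8,1.6],[-37.5,18.5,4.5,0.6,-3.7,1.7],[-37.0,19.5,6.5,0.5,-3.8,1.6],[-35.5,20.5,9.0,0.6,-3.8,1.7],[-34.5,21.5,11.0,0.6,-3.8,1.6]]
[[-33.0,23.0,13.0,0.6,-3.7,1.6],[-31.5,23.5,14.5,0.5,-3.8,1.7],[-29.5,25.0,16.5,0.6,-3.8,1.6],[-28.0,26.0,18.5,0.6,-3.8,1.7],[-26.0,26.5,19.5,0.6,-3.7,1.6]]
[[-10.0,27.0,20.5,0.0,0.0,0.0],[-9.5,27.5,20.0,0.0,0.0,0.0],[-10.0,27.0,20.5,0.0,0.0,0.0],[-9.5,27.0,20.5,0.0,0.0,0.0]]
```

Call:
step_arm([
  [-38.5, 17.0, 2.0, 0.6, -3.8, 1.6],
  [-37.5, 18.5, 4.5, 0.6, -3.7, 1.7],
  [-37.0, 19.5, 6.5, 0.5, -3.8, 1.6],
  [-35.5, 20.5, 9.0, 0.6, -3.8, 1.7],
  [-34.5, 21.5, 11.0, 0.6, -3.8, 1.6],
], jaw=100)

```text
t: 0.72
tcp_pos: [0.3426, -0.458, 0.2304]
orientation: [[-0.933, -0.147, 0.328], [-0.147, 0.989, 0.025], [-0.328, -0.025, -0.944]]
wrist_force: [0.9, -0.3, -0.1]
opening: 0.0867
```

Call:
step_arm([
  [-33.0, 23.0, 13.0, 0.6, -3.7, 1.6],
  [-31.5, 23.5, 14.5, 0.5, -3.8, 1.7],
  [-29.5, 25.0, 16.5, 0.6, -3.8, 1.6],
  [-28.0, 26.0, 18.5, 0.6, -3.8, 1.7],
  [-26.0, 26.5, 19.5, 0.6, -3.7, 1.6],
])

```text
t: 1.35
tcp_pos: [0.5007, -0.3195, 0.2206]
orientation: [[-0.787, 0.002, 0.617], [0.0, 1.0, -0.002], [-0.617, -0.002, -0.787]]
wrist_force: [-0.5, -0.0, 0.7]
opening: 0.0871
```

Call:
step_arm([
  [-10.0, 27.0, 20.5, 0.0, 0.0, 0.0],
  [-9.5, 27.5, 20.0, 0.0, 0.0, 0.0],
  [-10.0, 27.0, 20.5, 0.0, 0.0, 0.0],
  [-9.5, 27.0, 20.5, 0.0, 0.0, 0.0],
  [0, 0, 0, 0, 0, 0],
])

```text
t: 1.98
tcp_pos: [0.5809, -0.2099, 0.1784]
orientation: [[-0.79, -0.003, 0.613], [-0.004, 1.0, 0.001], [-0.613, -0.002, -0.79]]
wrist_force: [0.2, -0.7, -0.6]
opening: 0.0871
```

Run:
```python
from plan import *
np.set_printoptions(precision=4,suppress=True)
s=arm.get_state();print(s["t"],s["tcp_pos"],s["orientation"],s["wrist_force"],s["joint_positions"])
d=arm.get_image("scene");save(d,"scene1")
plan([((.582,-.2118,.09),Rt(38,0),30),((.582,-.2118,.062),Rt(38,0),12)])
```

```text
1.975 [ 0.5809 -0.2099  0.1784] [[-0.7903 -0.0034  0.6127]
 [-0.0038  1.      0.0007]
 [-0.6127 -0.0018 -0.7903]] [ 0.1639 -0.652  -0.5836] [-0.1429  0.2374 -0.4309 -0.3451 -0.2629 -1.1196]
[[18.0,0.0,23.5,0.0,0.0,0.1],[18.0,-0.5,24.0,0.0,-0.1,0.0],[18.0,0.0,23.5,0.0,0.0,0.1],[5.5,0.0,7.5,0.0,0.0,0.0],[6.0,0.0,7.5,0.0,0.0,0.0]]
[[5.5,0.0,7.5,0.0,0.0,0.0]]
```

View pics/scene1.png

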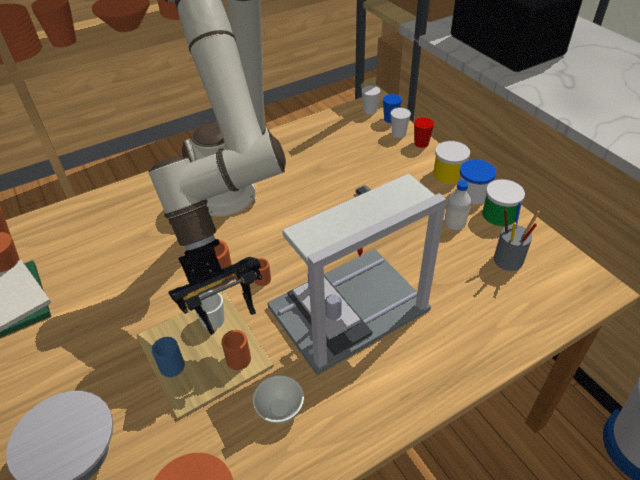

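The view shows the open gripper above the tube, with its wide bar along the jaw axis. Fingers are at about (210,325) and (250,305), the tube at (236,350), and everything is clear. I'll descend next, watching joint 5, which is near its limit.

Call:
step_arm([
  [18.0, 0.0, 23.5, 0, 0, 0.1],
  [18.0, -0.5, 24.0, 0, 0, 0],
  [18.0, 0.0, 23.5, 0, 0, 0.1],
  [0, 0, 0, 0, 0, 0],
])

```text
t: 2.52
tcp_pos: [0.5812, -0.2144, 0.0897]
orientation: [[-0.79, 0.007, 0.613], [0.006, 1.0, -0.003], [-0.613, 0.001, -0.79]]
wrist_force: [0.2, -0.1, 0.6]
opening: 0.0869
```

Run:
```python
from plan import *
np.set_printoptions(precision=4,suppress=True)
s=arm.get_state();print(s["t"],s["tcp_pos"],s["orientation"],s["wrist_force"],s["joint_positions"])
plan([((.582,-.2118,.062),Rt(38,0),12)])
```

```text
2.525 [ 0.5812 -0.2144  0.0897] [[-0.7897  0.0066  0.6135]
 [ 0.0061  1.     -0.003 ]
 [-0.6135  0.0014 -0.7897]] [ 0.16   -0.1148  0.5794] [-0.2171  0.3813 -0.3873 -0.7084 -0.1999 -0.7061]
[[5.5,1.0,7.5,-0.1,-0.1,-0.1],[5.5,0.5,7.5,0.0,0.0,-0.1],[5.5,1.0,7.5,-0.1,-0.1,-0.1]]
```

Run:
```python
from plan import *
plan([((.582,-.2118,.085),Rt(30,0),12),((.582,-.2118,.064),Rt(30,0),12)],wmax=4.5)
```

```text
[[1.0,1.5,2.0,-0.1,3.9,-0.2],[1.0,1.0,2.5,0.0,3.9,-0.2],[5.5,0.0,9.0,0.0,0.0,0.0],[5.0,0.0,9.0,-0.1,0.0,0.0]]
```

Call:
step_arm([
  [1.0, 1.5, 2.0, -0.1, 3.9, -0.2],
  [1.0, 1.0, 2.5, 0, 3.9, -0.2],
  [5.5, 0, 9.0, 0, 0, 0],
  [5.0, 0, 9.0, -0.1, 0, 0],
  [0, 0, 0, 0, 0, 0],
])

```text
t: 3.15
tcp_pos: [0.5828, -0.2108, 0.0652]
orientation: [[-0.864, -0.003, 0.503], [-0.003, 1.0, 0.001], [-0.503, -0.0, -0.864]]
wrist_force: [0.4, 0.6, 0.1]
opening: 0.0869
```

Run:
```python
from plan import *
np.set_printoptions(precision=4,suppress=True)
s=arm.get_state();print(s["t"],s["tcp_pos"],s["orientation"],s["wrist_force"],s["joint_positions"])
d=arm.get_image("scene");save(d,"scene2");c=cv2.resize(d["image"][240:400,140:340],None,fx=4,fy=3.75,interpolation=cv2.INTER_CUBIC);cv2.imwrite("pics/c3.png",c[...,::-1])
```

```text
3.15 [ 0.5828 -0.2108  0.0652] [[-0.8641 -0.0028  0.5032]
 [-0.0026  1.      0.001 ]
 [-0.5032 -0.0004 -0.8641]] [0.3905 0.6457 0.1112] [-0.1388  0.4302 -0.4384 -0.3783 -0.1925 -1.076 ]
```

View pics/c3.png

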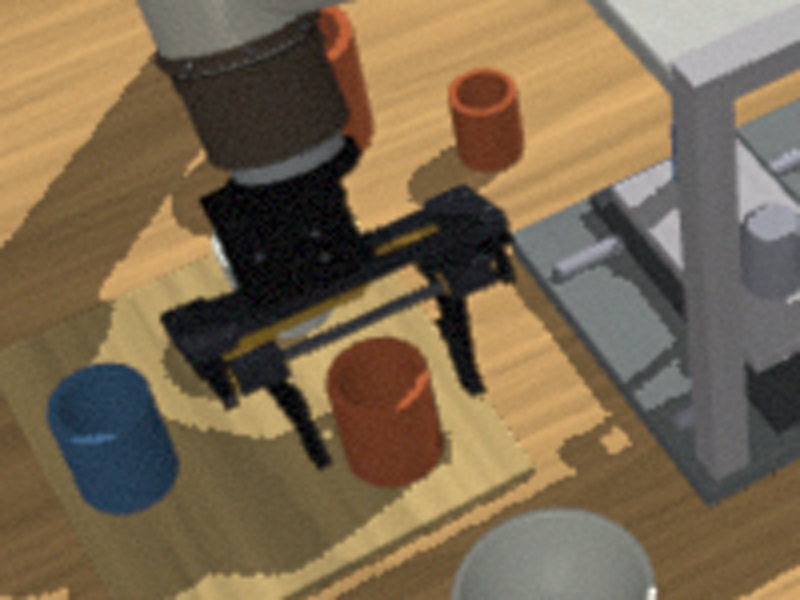

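The crop shows the fingers on either side of the terracotta tube, with tips at about (320,465) and (475,385) and the tube centred near (388,425). The bystanders are clear, so I'm closing the jaws.

Call:
step_arm([
  [0, 0, 0, 0, 0, 0],
  [0, 0, 0, 0, 0, 0],
  [0, 0, 0, 0, 0, 0],
  [0, 0, 0, 0, 0, 0],
], jaw=40)

```text
t: 3.7
tcp_pos: [0.5835, -0.2106, 0.0659]
orientation: [[-0.864, -0.005, 0.504], [-0.005, 1.0, 0.001], [-0.504, -0.002, -0.864]]
wrist_force: [-0.4, -1.4, 0.4]
opening: 0.0579
```

Run:
```python
from plan import *
np.set_printoptions(precision=4,suppress=True)
s=arm.get_state();print(s["t"],s["tcp_pos"],s["opening"],s["wrist_force"],s["joint_positions"])
R=s["orientation"]
p=s["tcp_pos"]
plan([(p+[0,0,.04],R,14),(p+[-.01,0,.13],R,30),((.48,-.04,.21),Rt(30,10)),((.50,.028,.19),Rt(30,20),25)],wmax=5)
```

```text
3.7 [ 0.5835 -0.2106  0.0659] 0.057939624613566894 [-0.4433 -1.3565  0.4321] [-0.1376  0.4297 -0.4382 -0.3753 -0.1922 -1.078 ]
[[-6.5,0.0,-11.5,0.0,0.0,0.0],[-7.0,0.0,-11.5,0.0,0.0,0.0],[-6.5,0.0,-11.5,0.0,0.0,0.0],[-9.0,0.0,-20.5,0.0,0.0,0.0],[-9.5,0.0,-21.0,0.0,0.0,0.0]]
[[-9.0,0.0,-20.5,0.0,0.0,0.0],[-9.5,0.0,-21.0,0.0,0.0,0.0],[14.5,34.0,-12.0,-1.0,0.0,-1.7],[13.5,35.0,-11.0,-1.0,0.1,-1.6],[13.0,35.5,-10.5,-1.0,0.0,-1.7]]
[[11.5,35.5,-10.0,-1.0,0.1,-1.7],[10.5,36.5,-9.5,-1.0,0.1,-1.7],[-6.0,21.0,11.0,-1.7,0.0,-2.9],[-6.5,20.5,12.0,-1.6,0.0,-2.9],[-8.0,20.0,12.0,-1.7,0.0,-2.8]]
```

Call:
step_arm([
  [-6.5, 0, -11.5, 0, 0, 0],
  [-7.0, 0, -11.5, 0, 0, 0],
  [-6.5, 0, -11.5, 0, 0, 0],
  [-9.0, 0, -20.5, 0, 0, 0],
  [-9.5, 0, -21.0, 0, 0, 0],
])

```text
t: 4.32
tcp_pos: [0.5776, -0.2101, 0.1508]
orientation: [[-0.865, -0.005, 0.501], [-0.004, 1.0, 0.002], [-0.501, -0.001, -0.865]]
wrist_force: [0.6, -0.7, -1.6]
opening: 0.0579
```

Call:
step_arm([
  [-9.0, 0, -20.5, 0, 0, 0],
  [-9.5, 0, -21.0, 0, 0, 0],
  [14.5, 34.0, -12.0, -1.0, 0, -1.7],
  [13.5, 35.0, -11.0, -1.0, 0.1, -1.6],
  [13.0, 35.5, -10.5, -1.0, 0, -1.7],
])

```text
t: 4.95
tcp_pos: [0.5161, -0.107, 0.2042]
orientation: [[-0.861, -0.106, 0.498], [-0.092, 0.994, 0.054], [-0.501, 0.001, -0.865]]
wrist_force: [0.2, 1.2, -1.8]
opening: 0.0577
```

Call:
step_arm([
  [11.5, 35.5, -10.0, -1.0, 0.1, -1.7],
  [10.5, 36.5, -9.5, -1.0, 0.1, -1.7],
  [-6.0, 21.0, 11.0, -1.7, 0, -2.9],
  [-6.5, 20.5, 12.0, -1.6, 0, -2.9],
  [-8.0, 20.0, 12.0, -1.7, 0, -2.8],
])

```text
t: 5.58
tcp_pos: [0.499, 0.0288, 0.1897]
orientation: [[-0.815, -0.344, 0.467], [-0.297, 0.939, 0.173], [-0.498, 0.002, -0.867]]
wrist_force: [-0.2, -0.8, -1.3]
opening: 0.058
```

Call:
step_arm([
  [0, 0, 0, 0, 0, 0],
  [0, 0, 0, 0, 0, 0],
])

```text
t: 5.82
tcp_pos: [0.4991, 0.0277, 0.1897]
orientation: [[-0.816, -0.341, 0.467], [-0.295, 0.94, 0.171], [-0.498, 0.002, -0.867]]
wrist_force: [-0.5, 0.0, -1.1]
opening: 0.0579
```

Run:
```python
from plan import *
np.set_printoptions(precision=4,suppress=True)
s=arm.get_state();print(s["t"],s["tcp_pos"],s["orientation"],s["opening"],s["wrist_force"],s["joint_positions"])
for n in("scene","top"):
    d=arm.get_image(n);save(d,n+"3");np.savez(n+"3.npz",**d)
    print(n,proj(d,s["tcp_pos"]))
a=cv2.imread("pics/scene3.png")[150:350,180:480];b=cv2.imread("pics/top3.png")[190:310,230:410]
cv2.imwrite("pics/c4.png",np.vstack([cv2.resize(b,(450,300)),cv2.resize(a,(450,300))]))
```

```text
5.825 [0.4991 0.0277 0.1897] [[-0.8156 -0.341   0.4675]
 [-0.295   0.9401  0.1711]
 [-0.4978  0.0017 -0.8673]] 0.05787152777970463 [-0.4805  0.0025 -1.1291] [ 0.3924  0.0323 -0.7406  0.0754 -0.2779 -1.6827]
scene [306.022  245.2516]
top [330.5675 253.9244]
```

View pics/c4.png

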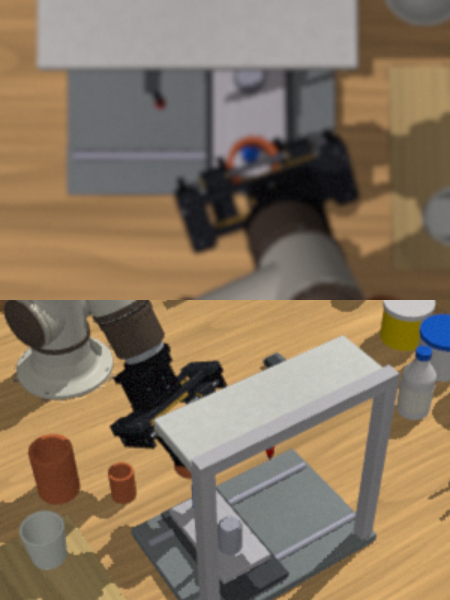

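The picture shows the tube held at the front of the jig, with the handle visible through its bore (top crop 250,155). The bar's left end is at (178,195) and the pointer at (160,100), so it should pass about 10 mm clear. I'll move in over the spindle now.

Run:
```python
from plan import *
from fit import *
np.set_printoptions(precision=4,suppress=True)
d=dict(np.load("top0.npz"));im=d["image"].astype(int)
m=(im[...,2]>im[...,0]+40);b=np.zeros_like(m);b[235:262,318:345]=1;m&=b
print("handle top",fit(d,m,np.array([.517,.029]),[(.011,.06),(.011,.108)],(315,232,348,265)))
plan([((.56,.0295,.178),Rt(30,20),22),((.612,.031,.172),Rt(30,20),15)])
```

```text
handle top (array([0.5143, 0.0272]), np.float64(10.32156862745098), np.float64(42.0))
[[-14.5,-6.5,13.0,0.0,0.0,0.0],[-15.0,-6.0,13.0,0.0,-0.1,-0.1],[-14.5,-6.5,13.0,0.0,0.0,0.0],[-10.0,-4.0,7.5,0.0,0.0,0.0],[-10.0,-4.0,7.5,0.0,0.0,0.0]]
[[-10.0,-4.0,7.5,0.0,0.0,0.0],[-10.0,-4.5,7.5,0.0,0.0,0.0]]
```

Call:
step_arm([
  [-14.5, -6.5, 13.0, 0, 0, 0],
  [-15.0, -6.0, 13.0, 0, 0, 0],
  [-14.5, -6.5, 13.0, 0, 0, 0],
])

```text
t: 6.3
tcp_pos: [0.5606, 0.0293, 0.1781]
orientation: [[-0.815, -0.341, 0.468], [-0.295, 0.94, 0.171], [-0.499, 0.002, -0.867]]
wrist_force: [-0.1, -0.5, -0.5]
opening: 0.0577
```

Call:
step_arm([
  [-10, -4, 7.5, 0, 0, 0],
  [-10, -4, 7.5, 0, 0, 0],
  [-10, -4, 7.5, 0, 0, 0],
  [-10, -4.5, 7.5, 0, 0, 0],
  [0, 0, 0, 0, 0, 0],
])

```text
t: 6.92
tcp_pos: [0.6135, 0.0315, 0.1718]
orientation: [[-0.815, -0.341, 0.468], [-0.295, 0.94, 0.172], [-0.499, 0.002, -0.867]]
wrist_force: [-0.0, 0.3, -1.6]
opening: 0.0576
```

Run:
```python
from fit import *
np.set_printoptions(precision=4,suppress=True)
s=arm.get_state();print(s["t"],s["tcp_pos"],s["orientation"][:,2],s["opening"],s["wrist_force"],s["joint_positions"])
d=arm.get_image("scene");np.savez("scene4.npz",**d)
zb=s["tcp_pos"][2]-.054;im=d["image"].copy()
o=im[230:350,260:420].copy()
for (x,y),z,r,c in(((.6105,.031),.105,.015,(0,255,0)),((*s["tcp_pos"][:2],),zb,.029,(255,255,0))):
    h=proj(d,np.c_[x+r*np.cos(a),y+r*np.sin(a),0*a+z]);cv2.polylines(im,[np.round(h*16).astype(np.int32)],True,c,1,shift=4)
c=np.vstack([o,im[230:350,260:420]]);c=cv2.resize(c,None,fx=2.4,fy=2.4,interpolation=cv2.INTER_CUBIC);cv2.imwrite("pics/c5.png",c[...,::-1])
```

```text
6.925 [0.6135 0.0315 0.1718] [ 0.4684  0.1716 -0.8667] 0.05755872306131206 [-0.0197  0.3489 -1.5756] [ 0.3017  0.2535 -0.4633 -0.0756 -0.3331 -1.4596]
```

View pics/c5.png

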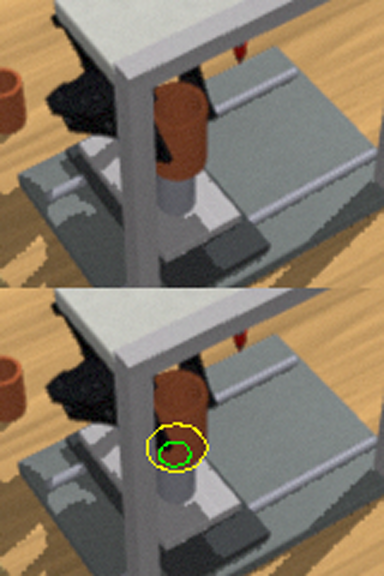

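The crop shows the tube held upright just over the spindle, with its right edge at 208 and bottom at about 180, and the projected outlines are nearly concentric. I'll lower in small steps and watch the force.

Call:
step_arm([
  [5.0, 0.5, 7.0, 0, 0, 0],
  [4.0, 0, 7.0, 0, 0, 0],
  [2.5, 0, 4.5, 0, 0, 0],
  [0, 0, 0, 0, 0, 0],
])

```text
t: 7.48
tcp_pos: [0.6113, 0.0316, 0.1494]
orientation: [[-0.816, -0.342, 0.467], [-0.296, 0.94, 0.171], [-0.497, 0.002, -0.867]]
wrist_force: [0.1, 0.2, -1.2]
opening: 0.0575
```

Call:
step_arm([
  [2.0, 0, 3.5, 0, 0, 0],
  [2.0, 0, 3.5, 0, 0, 0],
  [2.0, 0, 3.5, 0, 0, 0],
  [0, 0, 0, 0, 0, 0],
])

```text
t: 7.98
tcp_pos: [0.6115, 0.0316, 0.1375]
orientation: [[-0.815, -0.342, 0.467], [-0.295, 0.94, 0.172], [-0.498, 0.002, -0.867]]
wrist_force: [-0.2, -0.1, -1.4]
opening: 0.0579
```

Call:
step_arm([
  [2.5, 0, 4.5, 0, 0, 0],
  [2.5, 0, 4.5, 0, 0, 0],
  [2.5, 0, 4.5, 0, 0, 0],
  [2.5, 0, 4.5, 0, 0, 0],
  [0, 0, 0, 0, 0, 0],
])

```text
t: 8.6
tcp_pos: [0.6117, 0.0318, 0.1168]
orientation: [[-0.815, -0.342, 0.467], [-0.295, 0.94, 0.171], [-0.498, 0.002, -0.867]]
wrist_force: [0.1, -0.7, -1.6]
opening: 0.0577
```

Call:
step_arm([
  [2.0, 0, 3.5, 0, 0, 0],
  [1.5, 0, 2.5, 0, 0, 0],
  [0, 0, 0, 0, 0, 0],
])

```text
t: 8.98
tcp_pos: [0.6118, 0.0318, 0.1102]
orientation: [[-0.815, -0.342, 0.468], [-0.295, 0.94, 0.172], [-0.498, 0.002, -0.867]]
wrist_force: [-1.1, 0.5, -1.7]
opening: 0.0582
```

Bottom is now at about z = 0.056. I'll feel for the carrier in 1.5 mm steps.

Call:
step_arm([
  [1.0, 0, 1.5, 0, 0, 0],
  [1.0, 0, 1.5, 0, 0, 0],
  [0, 0, 0, 0, 0, 0],
])

```text
t: 9.35
tcp_pos: [0.6116, 0.0317, 0.1068]
orientation: [[-0.815, -0.342, 0.468], [-0.295, 0.94, 0.172], [-0.498, 0.002, -0.867]]
wrist_force: [-0.6, -0.4, -1.0]
opening: 0.0579
```

Call:
step_arm([
  [0.5, 0, 1.0, 0, 0, 0],
  [0, 0, 0, 0, 0, 0],
])

```text
t: 9.6
tcp_pos: [0.6118, 0.0318, 0.1058]
orientation: [[-0.815, -0.342, 0.468], [-0.295, 0.94, 0.172], [-0.499, 0.002, -0.867]]
wrist_force: [-1.0, -0.9, -1.9]
opening: 0.0579
```

Call:
step_arm([
  [0.5, 0, 1.0, 0, 0, 0],
  [0, 0, 0, 0, 0, 0],
])

```text
t: 9.85
tcp_pos: [0.6118, 0.0318, 0.1046]
orientation: [[-0.815, -0.342, 0.468], [-0.295, 0.94, 0.172], [-0.499, 0.002, -0.867]]
wrist_force: [-1.0, 0.2, -1.0]
opening: 0.0576
```

Call:
step_arm([
  [0.5, 0, 1.0, 0, 0, 0],
  [0, 0, 0, 0, 0, 0],
])

```text
t: 10.1
tcp_pos: [0.6123, 0.0319, 0.104]
orientation: [[-0.814, -0.342, 0.469], [-0.295, 0.94, 0.172], [-0.5, 0.001, -0.866]]
wrist_force: [0.3, -1.3, 0.9]
opening: 0.0577
```

Call:
step_arm([
  [0.5, 0, 0.5, 0, 0, 0],
  [0, 0, 0, 0, 0, 0],
])

```text
t: 10.35
tcp_pos: [0.6125, 0.0319, 0.1039]
orientation: [[-0.814, -0.342, 0.47], [-0.295, 0.94, 0.172], [-0.501, 0.001, -0.866]]
wrist_force: [-1.6, -0.8, 4.5]
opening: 0.0578
```

Call:
step_arm([
  [0, 0, 0.5, 0, 0, 0],
  [0, 0, 0, 0, 0, 0],
])

```text
t: 10.6
tcp_pos: [0.6132, 0.0319, 0.1039]
orientation: [[-0.813, -0.342, 0.471], [-0.295, 0.94, 0.172], [-0.502, 0.001, -0.865]]
wrist_force: [-1.2, -2.0, 6.4]
opening: 0.0575
```

Contact came at z = 0.104, which matches the prediction, and the force is a few N upward. Releasing and backing out along the tool axis.

Call:
step_arm([
  [0, 0, 0, 0, 0, 0],
  [0, 0, 0, 0, 0, 0],
  [0, 0, 0, 0, 0, 0],
  [0, 0, 0, 0, 0, 0],
  [0, 0, 0, 0, 0, 0],
], jaw=100)

```text
t: 11.22
tcp_pos: [0.6119, 0.0319, 0.1023]
orientation: [[-0.815, -0.342, 0.468], [-0.295, 0.94, 0.172], [-0.498, 0.002, -0.867]]
wrist_force: [-0.9, 0.3, -0.8]
opening: 0.0863
```

Call:
step_arm([
  [0, 0, -5, 0, 0, 0],
  [0, 0, -15, 0, 0, 0],
  [0, 0, -25, 0, 0, 0],
  [0, 0, -30, 0, 0, 0],
  [0, 0, -30, 0, 0, 0],
])

```text
t: 11.85
tcp_pos: [0.5619, 0.0134, 0.1952]
orientation: [[-0.814, -0.342, 0.469], [-0.295, 0.94, 0.172], [-0.499, 0.001, -0.866]]
wrist_force: [0.4, 0.1, 0.3]
opening: 0.0871
```

Call:
step_arm([
  [0, 0, -15, 0, 0, 0],
  [0, 0, 0, 0, 0, 0],
])

```text
t: 12.1
tcp_pos: [0.5557, 0.0112, 0.208]
orientation: [[-0.813, -0.342, 0.471], [-0.295, 0.94, 0.172], [-0.501, 0.001, -0.865]]
wrist_force: [0.4, 0.1, 0.0]
opening: 0.0871
```

```bash
cat > m5.py <<'E'
from fit import *
import sys
np.set_printoptions(precision=4,suppress=True)
s=arm.get_state();print(s["t"],s["tcp_pos"],s["opening"],s["wrist_force"],s["joint_positions"])
n=sys.argv[1];d=arm.get_image("scene");t=arm.get_image("top");np.savez("scene%s.npz"%n,**d);np.savez("top%s.npz"%n,**t)
P=cloud(d);m=terra(d)&(P[...,0]>.5)&(P[...,1]>-.05)&(P[...,1]<.2)&(P[...,2]>.045)&(P[...,2]<.14)
v=np.argwhere(m);print("tube px",m.sum(),v.min(0),v.max(0))
p=P[m];r=p[p[:,2]>.1275];print("rim pts",len(r),r.mean(0),"zmax",np.percentile(p[:,2],[50,90,98]))
b=cv2.resize(t["image"][190:310,230:410],(600,400));a_=cv2.resize(d["image"][200:360,250:450],(500,400))
cv2.imwrite("pics/p%s.png"%n,cv2.resize(np.hstack([b,a_]),(800,291))[...,::-1])
E
python3 m5.py 5
```

```text
12.1 [0.5557 0.0112 0.208 ] 0.08706017207347169 [0.3717 0.0816 0.0241] [ 0.2961  0.1108 -0.5411 -0.0717 -0.3955 -1.4598]
tube px 622 [284 325] [321 345]
rim pts 106 [0.6166 0.0369 0.1301] zmax [0.1091 0.1295 0.132 ]
```

View pics/p5.png

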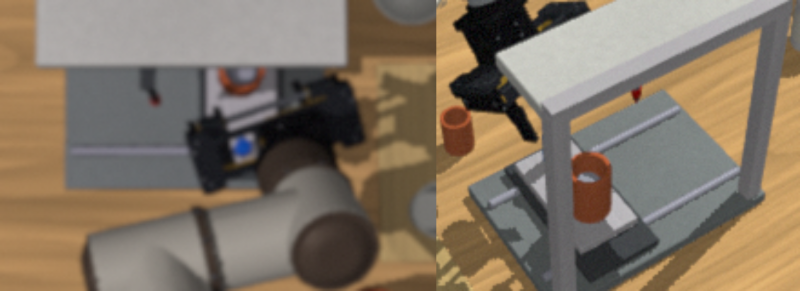

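Tube is home: rim at z = 0.130, seated concentrically over the spindle (right view 590,175). In the top view the handle is visible between the fingers at (240,148). Next I'll grip the handle with a 20° lean.

Run:
```python
from plan import *
plan([((.515,.0285,.16),Rt(20,10),25),((.515,.0285,.088),Rt(20,10),18)],wmax=4)
```

```text
[[12.5,7.5,6.0,1.1,2.5,2.3],[13.0,7.0,6.5,1.1,2.4,2.2],[12.5,7.0,6.5,1.0,2.5,2.3],[13.0,6.0,7.5,1.1,2.4,2.2],[6.0,0.0,17.0,0.0,0.0,0.0]]
[[6.5,0.0,17.0,0.0,0.0,0.0],[6.0,0.0,16.5,0.0,0.0,0.0],[6.0,0.0,17.0,0.0,0.0,0.0]]
```

Call:
step_arm([
  [12.5, 7.5, 6.0, 1.1, 2.5, 2.3],
  [13.0, 7.0, 6.5, 1.1, 2.4, 2.2],
  [12.5, 7.0, 6.5, 1.0, 2.5, 2.3],
  [13.0, 6.0, 7.5, 1.1, 2.4, 2.2],
  [0, 0, 0, 0, 0, 0],
])

```text
t: 12.82
tcp_pos: [0.5145, 0.0285, 0.1583]
orientation: [[-0.926, -0.176, 0.334], [-0.166, 0.984, 0.059], [-0.339, -0.001, -0.941]]
wrist_force: [0.2, -0.2, -0.2]
opening: 0.087
```

Run:
```python
from plan import *
np.set_printoptions(precision=4,suppress=True)
s=arm.get_state();print(s["t"],s["tcp_pos"],s["wrist_force"],s["joint_positions"])
plan([((.515,.0285,.088),Rt(20,10),18)],wmax=4)
```

```text
12.825 [0.5145 0.0285 0.1583] [ 0.1762 -0.2174 -0.179 ] [ 0.4112  0.1435 -0.6906  0.2031 -0.4069 -1.9785]
[[6.0,0.0,16.5,0.0,0.0,0.0],[5.5,0.0,16.5,0.0,-0.1,0.1],[6.0,0.0,16.5,0.0,0.0,0.0],[6.0,0.0,16.5,0.0,-0.1,0.0]]
```

Call:
step_arm([
  [6.0, 0, 16.5, 0, 0, 0],
  [6.0, 0, 16.5, 0, 0, 0],
  [6.0, 0, 16.5, 0, 0, 0],
  [6.0, 0, 16.5, 0, 0, 0],
  [0, 0, 0, 0, 0, 0],
])

```text
t: 13.45
tcp_pos: [0.5165, 0.0268, 0.0924]
orientation: [[-0.928, -0.175, 0.33], [-0.164, 0.985, 0.062], [-0.336, 0.003, -0.942]]
wrist_force: [-0.3, -0.4, 0.9]
opening: 0.0866
```

Call:
step_arm([
  [0, 0, 0, 0, 0, 0],
  [0, 0, 0, 0, 0, 0],
  [0, 0, 0, 0, 0, 0],
  [0, 0, 0, 0, 0, 0],
  [0, 0, 0, 0, 0, 0],
], jaw=10)

```text
t: 14.08
tcp_pos: [0.5167, 0.0275, 0.0938]
orientation: [[-0.927, -0.175, 0.332], [-0.164, 0.984, 0.063], [-0.338, 0.004, -0.941]]
wrist_force: [-0.0, -0.2, 0.3]
opening: 0.0451
```

```bash
python3 m5.py 6
python3 - <<'E'
from fit import *
np.set_printoptions(precision=4,suppress=True)
s=arm.get_state();print(s["orientation"])
# pointer tip: lowest red pixel column fit in scene and top, compared with nominal
for n in("scene6","top0"):
    d=dict(np.load(n+".npz"));im=d["image"].astype(int)
    q=proj(d,[.5647,.1347,.15]);u,v=np.round(q).astype(int);print(n,"nominal tip px",q)
    m=(im[...,0]>1.9*im[...,1])&(im[...,0]>60);b=np.zeros_like(m);b[v-16:v+10,u-12:u+12]=1
    w=np.argwhere(m&b);print(w[np.argsort(-w[:,0])][:8][:,::-1].tolist(),len(w))
d=dict(np.load("scene6.npz"));m=terra(d);
P=cloud(d);m&=(P[...,0]>.5)&(P[...,2]>.056);m=cv2.morphologyEx(m.astype(np.uint8),cv2.MORPH_CLOSE,np.ones((7,7)))
ig=np.zeros((480,640));ig[:,:325]=1
print("tube fit",fit(d,m,np.array([.612,.032]),[(.029,.056),(.029,.13)],(315,265,365,335),ig))
E
```

```text
14.075 [0.5167 0.0275 0.0938] 0.04506519923389606 [-0.0191 -0.2372  0.3471] [ 0.3774  0.2526 -0.8318  0.4122 -0.1604 -2.169 ]
tube px 628 [279 301] [321 345]
rim pts 112 [0.6178 0.0358 0.1301] zmax [0.1092 0.1297 0.1322]
[[-0.9268 -0.1754  0.3321]
 [-0.1638  0.9845  0.0627]
 [-0.3379  0.0038 -0.9412]]
scene6 nominal tip px [358.811 256.24 ]
[[360, 254], [359, 254], [358, 253], [359, 253], [360, 253], [361, 253], [359, 252], [358, 252]] 24
top0 nominal tip px [293.8742 231.3727]
[[294, 232], [293, 231]] 2
tube fit (array([0.6122, 0.0315]), np.float64(97.50196078431372), np.float64(657.0))
```

Joint 5 sits at its limit in this pose, so I'll make the tool more upright (8° lean) before gripping.

Call:
step_arm([
  [0, 0, 0, 0, 4, 0],
  [0, 0, 0, 0, 4, 0],
  [0, 0, 0, 0, 4, 0],
  [0, 0, 0, 0, 0, 0],
], jaw=70)

```text
t: 14.68
tcp_pos: [0.5182, 0.028, 0.0938]
orientation: [[-0.975, -0.175, 0.134], [-0.173, 0.985, 0.028], [-0.137, 0.004, -0.991]]
wrist_force: [-0.8, 0.4, -0.4]
opening: 0.0599
```

Run:
```python
from plan import *
np.set_printoptions(precision=4,suppress=True)
s=arm.get_state();print(s["t"],s["tcp_pos"],s["orientation"],s["wrist_force"],s["joint_positions"])
plan([((.5155,.0285,.088),Rt(8,10),18)],wmax=4)
```

```text
14.675 [0.5182 0.028  0.0938] [[-0.9754 -0.175   0.1341]
 [-0.1728  0.9846  0.0279]
 [-0.1369  0.0041 -0.9906]] [-0.7766  0.3841 -0.361 ] [ 0.3806  0.3169 -0.5556  0.0447 -0.5634 -1.8119]
[[3.5,1.0,5.5,0.2,-0.1,0.0]]
```

Call:
step_arm([
  [3.0, 1.0, 5.5, 0, 0, 0],
  [0, 0, 0, 0, 0, 0],
])

```text
t: 14.92
tcp_pos: [0.5125, 0.0275, 0.0868]
orientation: [[-0.976, -0.175, 0.13], [-0.173, 0.985, 0.026], [-0.132, 0.003, -0.991]]
wrist_force: [0.2, 0.2, -0.1]
opening: 0.0609
```

Call:
step_arm([
  [0, 0, 0, 0, 0, 0],
  [0, 0, 0, 0, 0, 0],
  [0, 0, 0, 0, 0, 0],
  [0, 0, 0, 0, 0, 0],
  [0, 0, 0, 0, 0, 0],
], jaw=10)

```text
t: 15.55
tcp_pos: [0.5144, 0.028, 0.0879]
orientation: [[-0.976, -0.175, 0.132], [-0.173, 0.984, 0.027], [-0.135, 0.004, -0.991]]
wrist_force: [-0.3, -0.2, 0.1]
opening: 0.0211
```

Call:
step_arm([
  [0, 0, 0, 0, 0, 0],
  [0, 0, 0, 0, 0, 0],
  [0, 0, 0, 0, 0, 0],
])

```text
t: 15.92
tcp_pos: [0.5144, 0.0281, 0.0879]
orientation: [[-0.976, -0.175, 0.132], [-0.173, 0.984, 0.027], [-0.135, 0.004, -0.991]]
wrist_force: [0.1, -0.0, 0.4]
opening: 0.0209
```

```bash
python3 m5.py 7
python3 - <<'E'
from fit import *
np.set_printoptions(precision=4,suppress=True)
d=dict(np.load("scene7.npz"));P=cloud(d);m=terra(d)&(P[...,0]>.5)&(P[...,2]>.056)
rows=[(v,np.where(m[v,310:370])[0].min()+310,np.where(m[v,310:370])[0].max()+310) for v in range(278,325,4) if m[v,310:370].any()];print(rows)
h=hull(d,.612,.032,[(.029,.05),(.029,.13)])[:,0];print("pred hull",h.min(0),h.max(0))
E
```

```text
15.925 [0.5144 0.0281 0.0879] 0.020914414997122183 [ 0.1233 -0.0395  0.4204] [ 0.3838  0.3216 -0.5701  0.0467 -0.5463 -1.8168]
tube px 641 [284 325] [321 345]
rim pts 116 [0.6183 0.0357 0.1304] zmax [0.1089 0.13   0.1324]
[(286, np.int64(326), np.int64(342)), (290, np.int64(325), np.int64(345)), (294, np.int64(325), np.int64(345)), (298, np.int64(325), np.int64(345)), (302, np.int64(326), np.int64(345)), (306, np.int64(326), np.int64(345)), (310, np.int64(326), np.int64(344)), (314, np.int64(326), np.int64(344)), (318, np.int64(327), np.int64(342))]
pred hull [320.4512 282.5065] [345.4619 322.9391]
```

View pics/p7.png

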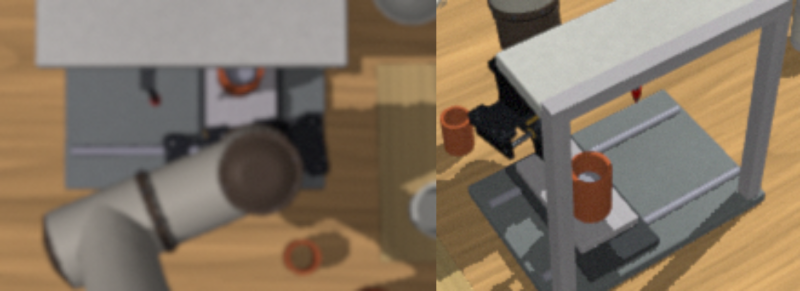

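The jaws closed on the handle: opening 21 mm on the 22 mm post, and the tube is still home (right view 590,185). I'll slide −44 mm in stand x, then +104 mm in stand y.

Run:
```python
from plan import *
s=arm.get_state();p=s["tcp_pos"];R=s["orientation"]
a=p+[-.044,-.0013,0];b=a+[-.0031,.104,0]
plan([(a,R,11),(b,R,13)])
```

```text
[[8.5,1.5,-1.0,0.0,0.0,0.0],[9.0,1.0,-1.5,0.0,0.0,0.0],[8.5,1.5,-1.0,0.0,0.0,0.0],[8.5,1.0,-1.0,0.0,0.0,0.0],[8.5,1.5,-1.5,0.0,0.0,0.0]]
[[-2.0,13.0,0.5,0.0,0.0,0.0],[-1.5,12.5,0.0,0.0,0.0,0.0],[-2.0,13.0,0.5,0.0,0.0,0.0],[-2.0,13.0,0.5,0.0,0.0,0.0],[-2.0,13.0,0.0,0.0,0.0,0.0]]
[[-1.5,12.5,0.5,0.0,0.0,0.0],[-2.0,13.0,0.0,0.0,0.0,0.0],[-2.0,13.0,0.5,0.0,0.0,0.0]]
```

Call:
step_arm([
  [8.5, 1.5, -1.0, 0, 0, 0],
  [9.0, 1.0, -1.5, 0, 0, 0],
  [8.5, 1.5, -1.0, 0, 0, 0],
  [8.5, 1.0, -1.0, 0, 0, 0],
  [8.5, 1.5, -1.5, 0, 0, 0],
])

```text
t: 16.65
tcp_pos: [0.4697, 0.027, 0.0879]
orientation: [[-0.976, -0.175, 0.132], [-0.173, 0.984, 0.028], [-0.135, 0.004, -0.991]]
wrist_force: [2.7, 1.2, -4.3]
opening: 0.0211
```

Call:
step_arm([
  [0, 0, 0, 0, 0, 0],
  [-2.0, 13.0, 0.5, 0, 0, 0],
  [-1.5, 12.5, 0, 0, 0, 0],
  [-2.0, 13.0, 0.5, 0, 0, 0],
  [-2.0, 13.0, 0.5, 0, 0, 0],
])

```text
t: 17.27
tcp_pos: [0.4688, 0.0798, 0.0878]
orientation: [[-0.976, -0.176, 0.132], [-0.174, 0.984, 0.027], [-0.134, 0.003, -0.991]]
wrist_force: [-2.1, -2.4, 4.8]
opening: 0.021
```

Call:
step_arm([
  [-2.0, 13.0, 0, 0, 0, 0],
  [-1.5, 12.5, 0.5, 0, 0, 0],
  [-2.0, 13.0, 0, 0, 0, 0],
  [-2.0, 13.0, 0.5, 0, 0, 0],
  [0, 0, 0, 0, 0, 0],
])

```text
t: 17.9
tcp_pos: [0.4678, 0.1328, 0.0879]
orientation: [[-0.975, -0.177, 0.133], [-0.175, 0.984, 0.029], [-0.136, 0.005, -0.991]]
wrist_force: [1.7, 3.3, -2.6]
opening: 0.0213
```

```bash
python3 m5.py 8
python3 - <<'E'
from fit import *
np.set_printoptions(precision=4,suppress=True)
print(arm.get_state()["orientation"])
d=dict(np.load("scene8.npz"));t=dict(np.load("top8.npz"))
c=cv2.resize(d["image"][225:345,290:430],None,fx=5,fy=5,interpolation=cv2.INTER_CUBIC);cv2.imwrite("pics/c8.png",c[...,::-1])
P=cloud(d);m=terra(d)&(P[...,0]>.45)&(P[...,2]>.056)&(P[...,2]<.14)&(P[...,1]>0)&(P[...,1]<.25);v=np.argwhere(m)
print([(r,v[v[:,0]==r,1].min(),v[v[:,0]==r,1].max()) for r in range(v[:,0].min(),v[:,0].max()+1,3)])
m=cv2.morphologyEx(m.astype(np.uint8),cv2.MORPH_CLOSE,np.ones((7,7)))
u=proj(d,[.5647,.1347,.09]).astype(int)
print("tube fit",fit(d,m,np.array([.565,.135]),[(.029,.056),(.029,.13)],(u[0]-30,u[1]-32,u[0]+30,u[1]+32)))
E
```

```text
17.9 [0.4678 0.1328 0.0879] 0.021260460966363446 [ 1.7319  3.3072 -2.6223] [ 0.6448  0.2789 -0.6655  0.1178 -0.5046 -2.1376]
tube px 658 [254 349] [290 371]
rim pts 113 [0.57   0.1372 0.1302] zmax [0.1086 0.1296 0.1321]
[[-0.9753 -0.1762  0.1333]
 [-0.1739  0.9843  0.0288]
 [-0.1363  0.0049 -0.9907]]
[(254, np.int64(357), np.int64(363)), (257, np.int64(352), np.int64(369)), (260, np.int64(350), np.int64(371)), (263, np.int64(350), np.int64(371)), (266, np.int64(350), np.int64(371)), (269, np.int64(350), np.int64(370)), (272, np.int64(350), np.int64(370)), (275, np.int64(350), np.int64(370)), (278, np.int64(350), np.int64(370)), (281, np.int64(349), np.int64(370)), (284, np.int64(350), np.int64(370)), (287, np.int64(352), np.int64(368)), (290, np.int64(359), np.int64(362))]
tube fit (array([0.5666, 0.138 ]), np.float64(80.25098039215686), np.float64(716.0))
```

View pics/c8.png

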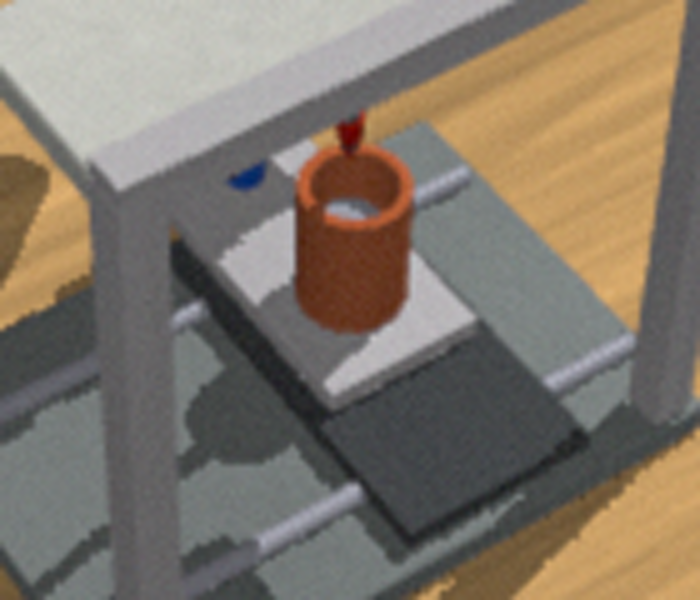

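```bash
cat > fin.py <<'E'
from fit import *
from scipy.optimize import least_squares
import sys
np.set_printoptions(precision=4,suppress=True)
n=sys.argv[1]
d=dict(np.load("scene%s.npz"%n));im=d["image"].astype(int);P=cloud(d)
# tip: back-project tip pixel to z=.15
K=d["camera_matrix"];T=d["extrinsics"]
def back(u,v,z):
    r=T[:3,:3]@[(u-K[0,2])/K[0,0],(v-K[1,2])/K[1,1],1];return T[:3,3]+r*(z-T[2,3])/r[2]
print("tip scene",[back(359.4,v,.15) for v in(255,256,257)])
t=dict(np.load("top0.npz"))
print("nominal tip top px",proj(t,[.5647,.1347,.15]))
# tube silhouette by colour + depth, bounding rows/cols and area centroid vs model
Pm=(P[...,2]>.046)&(P[...,2]<.14)&(P[...,0]>.52)&(P[...,1]>.09)&(P[...,1]<.18)
m=terra(d)&Pm
m=m.astype(np.uint8);k,l,st,_=cv2.connectedComponentsWithStats(m);m=(l==1+st[1:,4].argmax()).astype(np.uint8)
c=cv2.convexHull(np.argwhere(m)[:,::-1].astype(np.int32));cv2.fillConvexPoly(m,c,1)
u=proj(d,[.565,.135,.09]).astype(int)
for z0 in(.05,):
  for s in([.562,.132],[.57,.14]):
    print("tube hull fit",fit(d,m,np.array(s),[(.029,z0),(.029,z0+.08)],(u[0]-30,u[1]-34,u[0]+30,u[1]+34)))
# calibrate against wood-free check: plate rectangle in same image
q=(P[...,2]>.047)&(P[...,2]<.054)&(P[...,0]>.42)&(P[...,0]<.75)&(P[...,1]>0)&(P[...,1]<.3)
q=cv2.morphologyEx(q.astype(np.uint8),cv2.MORPH_OPEN,np.ones((3,3)))>0
print("carrier",cv2.minAreaRect((P[q][:,:2]*1000).astype(np.float32)))
E
python3 fin.py 8
```

```text
tip scene [array([0.562 , 0.1382, 0.15  ]), array([0.5648, 0.1363, 0.15  ]), array([0.5675, 0.1345, 0.15  ])]
nominal tip top px [293.8742 231.3727]
tube hull fit (array([0.5644, 0.1402]), np.float64(74.4078431372549), np.float64(754.0))
tube hull fit (array([0.5644, 0.1402]), np.float64(74.4078431372549), np.float64(754.0))
carrier ((545.05517578125, 134.15841674804688), (147.67613220214844, 89.33084869384766), 3.476175546646118)
```

```bash
cat > f2.py <<'E'
from fit import *
import sys
np.set_printoptions(precision=4,suppress=True)
n=sys.argv[1]
for cam in("top","scene"):
    d=dict(np.load(cam+n+".npz"));im=d["image"].astype(int)
    c=proj(d,[.565,.1355,.09]);u,v=np.round(c).astype(int)
    # redness relative to background, soft
    g=im[...,0]-0.5*(im[...,1]+im[...,2]);k=g/np.maximum(im[...,0],25)
    m=(k>.45)&(im[...,0]>40)
    w=np.zeros_like(m);r=26 if cam=="scene" else 16;w[v-r:v+r,u-r:u+r]=1;m&=w
    if cam=="scene": 
        tipm=np.zeros_like(m);tipm[:253]=1;m&=~tipm
    m=m.astype(np.uint8);_,l,st,_=cv2.connectedComponentsWithStats(m);m=(l==1+st[1:,4].argmax()).astype(np.uint8)
    x,y,ww,hh,A=st[1+st[1:,4].argmax()];print(cam,"mask bbox edges",x-.5,x+ww-.5,y-.5,y+hh-.5)
    for q in((.565,.135),(.565,.138),(.568,.135)):
        h=hull(d,*q,[(.029,.05),(.029,.13)])[:,0];print("  model",q,h.min(0)[0],h.max(0)[0],h.min(0)[1],h.max(0)[1])
    if cam=="top":
        for rr in range(v-14,v+15): print(rr,"".join("#" if m[rr,cc] else "." for cc in range(u-16,u+16)))
E
python3 f2.py 8
```

```text
top mask bbox edges 284.5 302.5 223.5 242.5
  model (0.565, 0.135) 284.24414 304.47876 222.20816 243.8734
  model (0.565, 0.138) 283.22833 303.51434 222.18509 243.85121
  model (0.568, 0.135) 284.27274 304.50272 221.20038 242.91064
219 ................................
220 ................................
221 ................................
222 ................................
223 ................................
224 .................#..............
225 ................#####...........
226 .................######.........
227 .........##.........####........
228 ........####.........###........
229 ........###...........##........
230 .......###.............#........
231 .......###.............##.......
232 .......###.............##.......
233 .......###.............##.......
234 .......##..............##.......
235 ........##.............##.......
236 ........##............###.......
237 ........##............###.......
238 .........##..........####.......
239 ..........###......#####........
240 ...........############.........
241 ............##########..........
242 ..............######............
243 ................................
244 ................................
245 ................................
246 ................................
247 ................................
scene mask bbox edges 348.5 371.5 252.5 290.5
  model (0.565, 0.135) 346.65018 370.7232 253.20924 292.03525
  model (0.565, 0.138) 347.6437 371.74155 252.73839 291.5393
  model (0.568, 0.135) 347.2898 371.4245 253.95721 292.8269
```

Call:
step_arm([
  [0, -1.5, 0, 0, 0, 0],
  [0, 0, 0, 0, 0, 0],
])

```text
t: 18.25
tcp_pos: [0.4679, 0.1294, 0.0879]
orientation: [[-0.976, -0.175, 0.133], [-0.173, 0.985, 0.028], [-0.135, 0.004, -0.991]]
wrist_force: [1.4, 1.9, -3.6]
opening: 0.021
```

Call:
step_arm([
  [0, 0, 0, 0, 0, 0],
  [0, 0, 0, 0, 0, 0],
  [0, 0, 0, 0, 0, 0],
  [0, 0, 0, 0, 0, 0],
], jaw=80)

```text
t: 18.75
tcp_pos: [0.4675, 0.1293, 0.0879]
orientation: [[-0.976, -0.175, 0.132], [-0.173, 0.985, 0.027], [-0.135, 0.004, -0.991]]
wrist_force: [-0.2, 0.8, -0.3]
opening: 0.0533
```

Call:
step_arm([
  [0, 0, -8, 0, 0, 0],
  [0, 0, -20, 0, 0, 0],
  [0, 0, -25, 0, 0, 0],
  [10, 0, -25, 0, 0, 0],
  [25, 0, -15, 0, 0, 0],
])

```text
t: 19.38
tcp_pos: [0.4218, 0.1215, 0.1772]
orientation: [[-0.975, -0.175, 0.135], [-0.173, 0.985, 0.029], [-0.138, 0.005, -0.99]]
wrist_force: [0.5, 0.0, -0.1]
opening: 0.0699
```

Call:
step_arm([
  [25, 0, -10, 0, 0, 0],
  [10, 0, 0, 0, 0, 0],
  [0, 0, 0, 0, 0, 0],
  [0, 0, 0, 0, 0, 0],
])

```text
t: 19.88
tcp_pos: [0.3864, 0.1149, 0.1805]
orientation: [[-0.976, -0.175, 0.132], [-0.173, 0.984, 0.027], [-0.135, 0.004, -0.991]]
wrist_force: [-0.5, 0.0, -0.1]
opening: 0.0699
```

```bash
python3 m5.py 9; python3 fin.py 9 | grep -v tip; python3 f2.py 9 | grep -E "mask|model"
python3 - <<'E'
from fit import *
np.set_printoptions(precision=4,suppress=True)
t=dict(np.load("top9.npz"));d=dict(np.load("scene9.npz"));im=t["image"].astype(int)
m=(im[...,2]>im[...,0]+40);b=np.zeros_like(m);u,v=np.round(proj(t,[.4685,.132,.1])).astype(int);b[v-13:v+13,u-13:u+13]=1
print("handle",fit(t,m&b,np.array([.4685,.132]),[(.011,.06),(.011,.108)],(u-16,v-16,u+16,v+16)))
A=cv2.resize(t["image"][200:275,250:350],(400,300),interpolation=cv2.INTER_CUBIC);B=cv2.resize(d["image"][235:310,310:410],(400,300),interpolation=cv2.INTER_CUBIC)
cv2.imwrite("pics/end.png",np.hstack([A,B])[...,::-1])
E
```

```text
19.875 [0.3864 0.1149 0.1805] 0.06991503135166446 [-0.5048  0.0242 -0.114 ] [ 0.7496 -0.0083 -0.7102  0.1025 -0.7558 -2.2149]
tube px 660 [255 348] [291 370]
rim pts 118 [0.5696 0.1336 0.1303] zmax [0.1083 0.1299 0.132 ]
tube hull fit (array([0.5645, 0.1371]), np.float64(79.20784313725491), np.float64(751.0))
tube hull fit (array([0.5645, 0.1371]), np.float64(79.20784313725491), np.float64(751.0))
carrier ((542.2555541992188, 129.86412048339844), (153.37451171875, 89.21258544921875), 3.872345447540283)
top mask bbox edges 285.5 303.5 223.5 242.5
  model (0.565, 0.135) 284.24414 304.47876 222.20816 243.8734
  model (0.565, 0.138) 283.22833 303.51434 222.18509 243.85121
  model (0.568, 0.135) 284.27274 304.50272 221.20038 242.91064
scene mask bbox edges 347.5 370.5 252.5 291.5
  model (0.565, 0.135) 346.65018 370.7232 253.20924 292.03525
  model (0.565, 0.138) 347.6437 371.74155 252.73839 291.5393
  model (0.568, 0.135) 347.2898 371.4245 253.95721 292.8269
handle (array([0.4698, 0.1307]), np.float64(10.756862745098038), np.float64(40.0))
```

View pics/end.png

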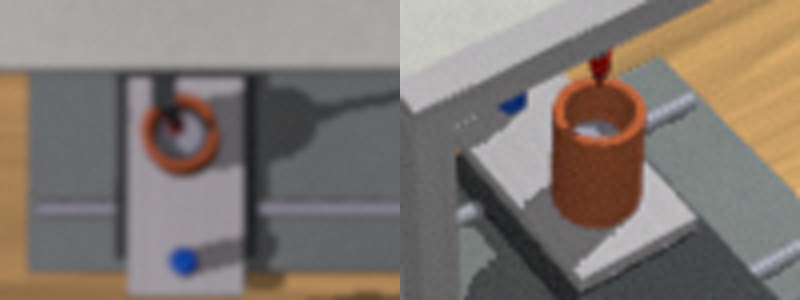

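The end picture shows the pointer tip above the middle of the tube rim in both views. In the scene crop the tip is at column 599 and the rim centre at 599.5. In the top crop the tip is at about (180,132), where it should appear for a centred rim at (181,135). The gripper is clear, so I'm handing in.

```bash
python3 -c "
from plant import arm
print(arm.get_state()['joint_vel']);print(arm.job_done())"
```

```text
[-1.31379637e-03 -5.39193978e-05 -2.42129724e-03 -5.88590640e-04
  6.34587973e-04  1.11307027e-03]
the job is handed in; nothing more can be done
None
```

I put the terracotta tube on the spindle, released it, and slid the carrier by its blue handle until the spindle stood under the pointer. The job was handed in at about 20 s, and no verdict was reported.

**Tube on spindle:** I gripped it with a 30° lean and lowered it in small steps until it touched the carrier at the expected height, with about 6 N of contact force. After release its rim measured z = 0.130 m, which is what a fully seated tube should give. It measured the same in the last check.

**Pointer alignment:** My last checks put the tube/spindle axis at about (0.5645, 0.1356), and (0.565, 0.134) by way of the handle. They put the pointer tip at about (0.565, 0.135–0.136), so the error is about 1–2 mm against the 5 mm allowed.

**Gripper:** At hand-in it was open and clear of everything, with the arm at rest.

**Disagreements:**
- The two cameras differ by 2–5 mm in places.
- The last carrier-outline fit gave y about 4 mm lower and skewed, because part of the carrier was hidden. I did not use it.
- My final y correction, commanded as 1.5 mm, moved the measured tool position by about 3.4 mm. The last images show the spindle still centred.

**Joint limit:** Joint 5 came to its −0.16 rad limit (reading −0.1604) on the first approach to the handle. I made the tool more upright before gripping.

**Bystanders:** I saw no contact with the blue tube, cup, bowl, brush or bottle. I did not measure their final positions.

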